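# Cap the manifold port and set its bleed screw

## Robot

A 6-joint arm with a two-finger parallel gripper is mounted at the origin on the work surface. World frame = base frame: x ahead of the robot, y to its left, z up, the work surface at z = 0. Lengths are in mm, angles in rad, forces in N, time in s.
With the tool pointing down it reaches from about 350 to 875 mm from the base axis. Payload 15.5 kg.
Tool frame: the origin (TCP) lies midway between the tips of the shut fingers; the grasp point (between the pads) lies 19 mm behind it; z points along the fingers, y is the line along which they close (so a half turn about z gives the same grasp; the last joint's range is limited). The gripper opens to 85 mm and grips with 20 to 120 N. Pads are 22 mm wide; open, the fingers measure 114 mm over their backs; the gripper's body (76 mm by 85 mm) begins 54 mm behind the grasp point. The pads swing forward as they close: fully open they stand 13 mm farther back than shut.
Start: joints at [1.065, 0.494, 1.345, -0, 1.302, -0.096], TCP at [249.585, 573.004, 231.277] pointing down, gripper open.
Joint ranges: [-2.91, 2.91], [-0.82, 2.16], [0.22, 2.67], [-1.22, 4.37], [0.12, 2.79], [-3.08, 3.08]. Speed limits (rad/s): [1.89, 1.89, 2.57, 3.01, 3.01, 3.01].

## Interface

Orientations are given as a rotation vector (axis times angle).
In Python, from workcell import ctrl, viewer, sign_off gives the robot as it stands.
- The arm moves only by the shell command python3 -m creep 'ROWS'. ROWS is JSON, one flat list of numbers, 7 for each row, row after row: the shift along the tool's x, y, z in m, then the turn, a rotation vector about the tool's x, y, z in rad, then the finger opening in m, from 0 to 0.0854. A call has 1 to 8 rows; each row shifts and turns the commanded pose from where the row before left it, along the tool's axes as they then stand; what a row does not reach is not made up. A row lasts 1/8 s, in which the tool goes at most 62.5 mm and 10.7 degrees, less where a joint would pass 70% of its speed; a pose out of reach is approached as far as the arm can. A call is refused whole if a number of a shift passes 0.0625 or a number of a turn 0.188, either way. A call with a gripper value outside its range is refused whole. The fingers move at their own pace and stop on an object; the grip force is fixed at half the most. Time passes only in rows, so rows that do not move let the fingers close. It gives the time, the measured TCP pose, the force, the opening and the grip force at its end, in the units of the state.
- ctrl.sense(): the state, without advancing time (a new reading comes with each control period).
- viewer.get_image(name): name is "scene" or "top" or "wrist"; returns the picture (400x640x3 uint8, red, green, blue); there is no depth.
- viewer.camera_params(name): a dict with "fx", "fy", "cx", "cy" (pixels), "R" (3x3) and "t" (3): a world point X has camera coordinates R X + t; the wrist camera has in their place "tool_from_camera" (4x4, takes a point from camera to tool coordinates, whose origin is the TCP and whose axes are the flange's). Camera axes: x right, y down, z forward; pixel columns grow to the right and rows downward; lengths in mm; the calibration is good to about 2 mm. A picture is of the moment at which its call begins: read the wrist's pose just before it. camera_params takes no time and is no camera call.
- sign_off(): hands the job in; it is judged then, once.
The state is a dict: "t": time; "qpos": joint angles; "joint_velocities": joint speeds; "joint_efforts": joint torques, N m; "eef_pos": TCP position; "ee_rot": TCP orientation; "force": force on the tool from outside, world axes, zero at the start; "ft_torque": the same for the moment, N m; "finger_gap": finger opening in mm; "gripper_force": force on a finger pad.
Only numpy, scipy, OpenCV 4.12 (cv2) and the standard library are available. Lean on these libraries where they do the work, as an engineer would, in place of code of your own. Each camera call takes 0.05 s, during which the arm holds its last target. There are 200 camera calls.

## Task

Lift the blue cap with the orange grip tab off its hook and set it, without dropping it, fully down over the open brass port of the vacuum manifold. Then turn the red thumbscrew clockwise (seen from above) until it seats against its stop, back it off a quarter turn, and finish still holding the screw in the gripper at that setting. Leave the sample cups and the tube rack where they stand.

Things in the scene. Friction and masses are not known exactly. Their poses are not given: they have to be found in the camera images.
- cap_mid (a point): centre, half-way up, of the loose blue port cap with its handle (0.10 to 0.17 kg, 126 mm tall, hangs upright, z up). At the bottom a round cup open downward: 48 mm outside, 32 mm inside diameter, 30 mm tall, recess 24 mm deep; rim 63 mm below this point. A bail of 5 mm wire in the local y-z plane rises from the cup at y = +-16 mm to a V peak 11 mm above this point.
- cap_tab (a point): grip point in the cap's orange tab, 45 mm above cap_mid. The tab stands on the bail's peak: 14 mm (local x) by 24 mm (local y), from 36 mm below to 18 mm above this point. Best gripped from above, fingers closing along local y. The hook passes along local x under the bail's peak, its upper edge 38 mm below this point.
- hook: fixed hook stand; origin at the centre of its base on the table (base 100 mm diameter, 12 mm high). A 16 mm post, 170 mm high, carries a level hook of 8 mm bar, centre line 150 mm above the origin, pointing along local -x: straight to 75 mm from the post axis, then turned up. The cap hangs 45 to 62 mm from the post axis.
- hook_tip (a point): free end of the hook, 83 mm from the post axis along the stand's local -x, 14 mm above the straight bar's centre line. To come off, the cap must rise more than 14 mm but less than 31 mm (there its cup meets the bar from below), and is then drawn along the stand's local -x; 75 mm clears the tip.
- manifold: fixed aluminium manifold block, 80 (x) by 240 (y) by 40 (z) mm; origin at the centre of its underside. The brass port stub stands on top at local y = -75 mm, the thumbscrew at local y = +75 mm.
- port (a point): centre of the foot of the port stub, on the block's top face, z up. The brass stub is 26 mm in diameter and stands 20 mm above this point, its upper 5 mm tapering to 18 mm; it fills the cap's recess with 3 mm play all round. The fully seated cap rests with its rim on the block's top face.
- screw_grip (a point): grip point of the red thumbscrew: on its vertical axis, 84 mm above the table. The red wing is a flat bar 44 mm along its local x, 10 mm thick along local y, from 18 mm below to 12 mm above this point; one end (local -x) has a white mark on top. It turns with the screw; its z axis points up. Below it a 30 mm brass boss ends 34 mm below this point.
- screw (a joint): turn of the thumbscrew in rad; grows clockwise seen from above (tightening). It seats against a hard stop at 4.712. It starts 1.4 to 2.8 rad short of that. It does not rise or sink, it turns with light friction (about 0.05 N m) and stays where it is left.
- cup_red_mid (a point): bystander: centre of the sample cup with the red lid, 62 mm diameter, 68 mm tall, amber body, loose
- cup_green_mid (a point): bystander: centre of the sample cup with the green lid, same size, loose
- rack: bystander: white test tube rack with tubes, 70 (x) by 220 (y) mm, 100 mm tall over the tubes, origin at the centre of its underside, loose
Mind the look-alikes: they are no part of the job. Of the things like the part that bears cap_mid, leave any that is pink; of the rest the smaller one is meant. Leave any grey look-alike of the part that bears cup_green_mid alone.

How it is judged:
By the outcome, as a careful person would: the job done as asked, in the order asked, and still so for the second after the job is handed in, while the arm keeps its last pose, push and grip.
It also fails if it takes over 72 s, if anything falls off the work surface, if the arm or the gripper's body presses on something with over 40 N, if the wrist force passes 120 N, or if a joint passes its speed limit or range.

## Working session

There is one attempt and no reset: what is moved stays moved. The work goes in short steps, Python scripts to look and compute and a shell command to move; the robot and the scene stay as the last step left them, time stands still between calls to the robot, and variables do not carry over. Pictures are saved under pics/ and viewed, at most 10 in all, crops included, and the job is handed in when it is done.

```bash
mkdir -p pics; ls
cat > h.py <<'E'
import numpy as np, cv2
from workcell import ctrl, viewer, sign_off
from scipy.spatial.transform import Rotation as Ro
def snap(n):
    s=ctrl.sense(); im=np.array(viewer.get_image(n)); return s,im
def save(im,f): cv2.imwrite('pics/'+f,cv2.cvtColor(im,cv2.COLOR_RGB2BGR))
def ray(n,u,v,s=None):
    c=viewer.camera_params(n); d=np.array([(u-c['cx'])/c['fx'],(v-c['cy'])/c['fy'],1.])
    if n=='wrist':
        T=np.array(c['tool_from_camera']); R=Ro.from_rotvec(s['ee_rot']).as_matrix()
        return R@T[:3,3]+np.array(s['eef_pos']), R@T[:3,:3]@d
    R=np.array(c['R']); return -R.T@np.array(c['t']), R.T@d
def onz(n,u,v,z,s=None):
    o,d=ray(n,u,v,s); return o+d*(z-o[2])/d[2]
def proj(n,X,s=None):
    c=viewer.camera_params(n)
    if n=='wrist':
        T=np.array(c['tool_from_camera']); R=Ro.from_rotvec(s['ee_rot']).as_matrix()
        p=T[:3,:3].T@(R.T@(np.array(X)-s['eef_pos'])-T[:3,3])
    else: p=np.array(c['R'])@np.array(X)+np.array(c['t'])
    return np.array([c['fx']*p[0]/p[2]+c['cx'],c['fy']*p[1]/p[2]+c['cy']])
def tri(*rs):
    A=0;b=0
    for o,d in rs:
        d=d/np.linalg.norm(d);P=np.eye(3)-np.outer(d,d);A=A+P;b=b+P@o
    X=np.linalg.solve(A,b); return X
E
python3 - <<'E'
from h import *
s,a=snap('scene');_,b=snap('top')
save(a,'s0.png');save(b,'t0.png');np.savez('i0.npz',a=a,b=b)
print(s['ee_rot'],s['force'],s['finger_gap'])
for n in('scene','top'):
    print(n,ray(n,320,200))
print(viewer.camera_params('wrist'))
E
```

```text
pics
[-6.40777094e-01 -3.07515466e+00  1.87973898e-03] [ 0.59794086  0.37617222 -0.66036068] 85.69092768023225
scene (array([1066.05773114,  208.25675224,  936.51274769]), array([-0.48423822, -0.22523017, -0.84545881]))
top (array([ 348.85822307,   -7.88263172, 1312.65845711]), array([ 0.21594717, -0.01517433, -0.97636919]))
{'fx': 346.5621427805054, 'fy': 346.5621427805054, 'cx': 316.21601426237385, 'cy': 197.55007603970813, 'tool_from_camera': array([[ 5.12196283e-05, -9.51158211e-01, -3.08703831e-01,
         8.02257847e+01],
       [ 9.99999956e-01,  1.38976511e-04, -2.62287070e-04,
         4.78668043e-01],
       [ 2.92379082e-04, -3.08703804e-01,  9.51158176e-01,
        -1.42530597e+02],
       [ 0.00000000e+00,  0.00000000e+00,  0.00000000e+00,
         1.00000000e+00]])}
```

View pics/s0.png

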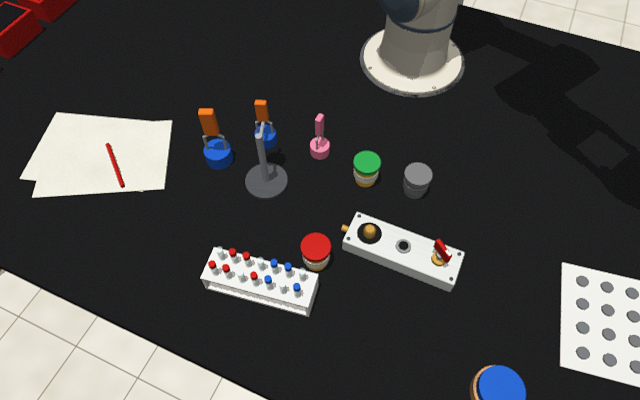

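View pics/t0.png

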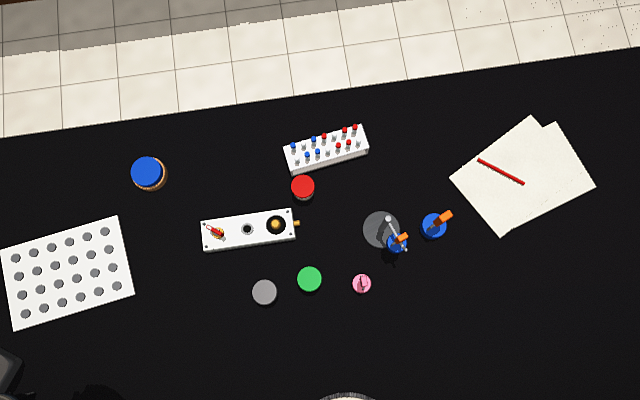

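Candidates: blue cap at scene (217,150)/top (434,225), blue cap on the hook at scene (263,120)/top (397,243), and the pink one at scene (319,140). The smaller blue one, hanging on the hook, fits. I'll confirm that in a crop.

Run:
```python
from h import *
d=np.load('i0.npz');a,b=d['a'],d['b']
c1=cv2.resize(a[85:205,185:345],None,fx=3.7,fy=3.7,interpolation=cv2.INTER_CUBIC)[:,:592]
c2=cv2.resize(b[195:295,340:470],None,fx=3,fy=3,interpolation=cv2.INTER_CUBIC)
save(c1,'c1.png')
def blobs(im,n,f,amin=15):
    hsv=cv2.cvtColor(im,cv2.COLOR_RGB2HSV); m=f(hsv).astype(np.uint8)
    k,l,st,ce=cv2.connectedComponentsWithStats(m)
    for i in range(1,k):
        if st[i,4]>=amin: print(n,st[i],ce[i].round(1))
H=lambda lo,hi,s=120,v=60:(lambda h:(h[...,0]>=lo)&(h[...,0]<=hi)&(h[...,1]>s)&(h[...,2]>v))
for nm,f in dict(orange=H(8,16,200,120),blue=H(100,120,150,60),red=H(0,4,150,80),brass=H(14,25,100,70)).items():
    for n,im in(('scene',a),('top',b)): blobs(im,nm+' '+n,f)
```

```text
orange scene [254 100  13  21 175] [260.3 109.1]
orange scene [198 108  17  27 279] [206.3 118.9]
orange top [439 210  14  13  63] [445.6 215.6]
orange top [397 232  11  10  33] [402.5 236.8]
blue scene [263 124  14  25 256] [268.9 136.9]
blue scene [203 138  30  32 687] [217.7 154.2]
blue scene [270 258   8   9  51] [273.7 262. ]
blue scene [284 262   8   9  53] [287.7 265.8]
blue scene [265 275   6   8  40] [267.6 278.8]
blue scene [294 283   6   8  42] [296.4 286.6]
blue scene [ 477  365   50   35 1417] [500.6 384.3]
blue top [311 136   5   6  25] [313.2 138.3]
blue top [290 142   5   6  25] [292.4 144.3]
blue top [315 149   5   5  20] [317.1 151. ]
blue top [305 152   5   5  19] [306.8 154.1]
blue top [130 156  33  31 765] [146.  171.2]
blue top [420 213  27  26 416] [432.1 226.6]
blue top [387 234  16  19 161] [393.1 245. ]
blue top [402 240   5   7  22] [404.6 242.7]
red scene [  0   0  57  58 875] [23.9 19.1]
red scene [34 20  8 11 19] [38.3 25.1]
red scene [18 22 10 21 54] [21.9 30.9]
red scene [25 34 11  9 15] [29.1 38.5]
red scene [106 143  18  44 159] [114.6 164.6]
red sce
[... 624 characters left out ...]
ed top [211 228  10   7  34] [215.5 231. ]
brass scene [356 172  18   6  23] [364.3 175.3]
brass scene [355 179  20   9  62] [364.  183.8]
brass scene [341 224   8   8  45] [344.2 227.6]
brass scene [363 224  13  15 150] [369.1 230.8]
brass scene [432 252  13  14  91] [437.  260.1]
brass scene [306 265  19   6  36] [315.6 268.4]
brass scene [470 365  21  35 175] [475.6 384.2]
brass top [135 157  31  34 158] [156.3 178.8]
brass top [440 210  12  11  63] [445.5 215.3]
brass top [271 219  10  10  80] [275.1 223.6]
brass top [293 220   7   6  35] [296.3 222.5]
brass top [218 228   6   5  15] [220.9 229.8]
brass top [212 232   9   7  25] [216.2 235.8]
brass top [398 232  10   9  43] [402.7 236.3]
```

View pics/c1.png

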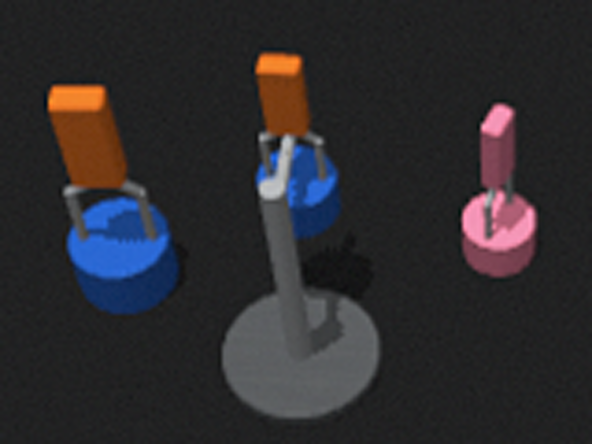

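The crop confirms it. The middle cap at scene (263,120) hangs on the hook and has the smaller cup. The larger one at (217,150) stands on the table, and the pink one is at (319,140). Next I compute positions.

Run:
```python
from h import *
np.set_printoptions(precision=1,suppress=True)
d=np.load('i0.npz');a,b=d['a'],d['b']
print('base scene',onz('scene',266.4,180.4,12),'top',onz('top',381,230,12))
print('posttop scene',onz('scene',259.9,133.5,170))
print('tabtop scene',onz('scene',260.8,102.6,210))
print('tab tri',tri(ray('scene',260.3,109.1),ray('top',402.5,236.8)))
print('port scene z60',onz('scene',369.1,228.3,60),'top',onz('top',275.1,223.6,60))
print('port tri',tri(ray('scene',369.1,230.8),ray('top',275.1,223.6)))
print('wing tri',tri(ray('scene',441.5,249.2),ray('top',215.5,231)))
# block: white mask in top
for n,im,box in(('top',b,(195,200,300,255)),('scene',a,(335,205,470,295))):
    x0,y0,x1,y1=box;h=cv2.cvtColor(im[y0:y1,x0:x1],cv2.COLOR_RGB2HSV)
    m=((h[...,1]<40)&(h[...,2]>(170))).astype(np.uint8)
    k,l,st,_=cv2.connectedComponentsWithStats(m);i=1+np.argmax(st[1:,4])
    r=cv2.minAreaRect(np.argwhere(l==i)[:,::-1].astype(np.float32)+np.float32([x0,y0]))
    bp=cv2.boxPoints(r); P=np.array([onz(n,u,v,40) for u,v in bp]);print(n,bp.round(1).tolist(),P[:,:2],'c',P.mean(0),'sides',np.linalg.norm(P[1]-P[0]),np.linalg.norm(P[2]-P[1]))
for nm,n,u,v,z in(('redcup','top',302.4,185.8,68),('green','top',309,279,68),('grey','top',264,292,68),('pink','top',361.5,283,50),('bigblue tab','top',445.6,215.6,150)):print(nm,onz(n,u,v,z))
c1=cv2.resize(b[195:260,195:310],None,fx=5,fy=5,interpolation=cv2.INTER_CUBIC)
c2=cv2.resize(b[200:265,355:470],None,fx=5,fy=5,interpolation=cv2.INTER_CUBIC)
save(c2,'c2.png')
```

```text
base scene [ 538.4 -173.3   12. ] top [ 531.7 -176.    12. ]
posttop scene [ 530.8 -174.6  170. ]
tabtop scene [ 486.2 -191.4  210. ]
tab tri [ 483.8 -198.2  185.9]
port scene z60 [585.4  95.5  60. ] top [582.   95.5  60. ]
port tri [584.3  96.3  47.9]
wing tri [582.  244.5  80.2]
top [[198.60000610351562, 220.89999389648438], [290.29998779296875, 207.1999969482422], [294.70001220703125, 236.6999969482422], [203.10000610351562, 250.39999389648438]] [[622.7 293.6]
 [623.   52.2]
 [544.   51.4]
 [544.  289.7]] c [583.4 171.7  40. ] sides 241.41299626392305 79.08757052196263
scene [[342.20001220703125, 241.10000610351562], [354.79998779296875, 209.0], [465.8999938964844, 252.6999969482422], [453.29998779296875, 284.8999938964844]] [[625.6  53. ]
 [542.6  47.5]
 [546.6 293.9]
 [625.1 289.8]] c [585. 171.  40.] sides 83.14698661030073 246.4057617558951
redcup [668.2  12.3  68. ]
green [429.3  29.3  68. ]
grey [414.4 144.   68. ]
pink [400.8 -99.4  50. ]
bigblue tab [ 523.4 -316.2  150. ]
```

View pics/c2.png

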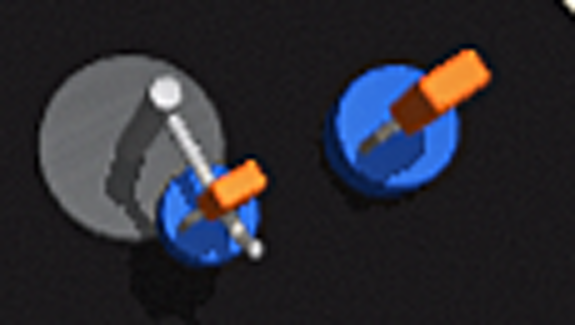

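Top crop: the post top is at top px (388,218.6), the hook tip at (406.4,250), and the tab lies across the hook. I fit the hook direction and then set out.

```bash
python3 - <<'E'
from h import *
np.set_printoptions(precision=2,suppress=True)
p=onz('top',388,218.6,170);t=onz('top',406.4,250,164);q=onz('top',355+242/5,200+182/5,210)
print(p,t,t-p,np.degrees(np.arctan2(*(t-p)[1::-1])),'tabtop',q)
s=ctrl.sense();R=Ro.from_rotvec(s['ee_rot']).as_matrix();print(R)
E
python3 -m creep '[0,0,-0.01,0,0,0.18,0.085, 0,0,-0.01,0,0,0.18,0.085, 0,0,-0.01,0,0,0.18,0.085, 0,0,-0.01,0,0,0.18,0.085, 0,0,-0.01,0,0,0.18,0.085, 0,0,-0.01,0,0,0.18,0.085, 0,0,-0.01,0,0,0.18,0.085, 0,0,-0.01,0,0,0.18,0.085]'
```

```text
[ 533.57 -176.39  170.  ] [ 455.25 -206.48  164.  ] [-78.32 -30.09  -6.  ] -158.98620796301884 tabtop [ 482.03 -197.48  210.  ]
[[-0.92  0.4  -0.  ]
 [ 0.4   0.92 -0.  ]
 [ 0.   -0.   -1.  ]]
t: 1.1
eef_pos: [249.5, 572.8, 311.2]
ee_rot: [2.515, 1.882, -0.001]
force: [0.3, -0.1, -0.3]
finger_gap: 85.0
gripper_force: 0.0
```

```bash
python3 -m creep '[0,0,0,0,0,0.185,0.085, 0,0,0,0,0,0.185,0.085, 0,0,0,0,0,0.185,0.085, 0,0,0,0,0,0.185,0.085, 0,0,0,0,0,0.185,0.085, -0.004,0.057,0,0,0,0,0.085, -0.004,0.057,0,0,0,0,0.085, -0.004,0.057,0,0,0,0,0.085]'
python3 -m creep '[-0.004,0.057,0,0,0,0,0.085, -0.004,0.057,0,0,0,0,0.085, -0.004,0.057,0,0,0,0,0.085, -0.004,0.057,0,0,0,0,0.085, -0.004,0.057,0,0,0,0,0.085, -0.004,0.057,0,0,0,0,0.085, -0.004,0.057,0,0,0,0,0.085, -0.004,0.057,0,0,0,0,0.085]'
python3 -m creep '[-0.004,0.057,0,0,0,0,0.085, -0.004,0.057,0,0,0,0,0.085, -0.004,0.057,0,0,0,0,0.085, 0,0,0,0,0,0,0.085,0,0,0,0,0,0,0.085]'
python3 - <<'E'
from h import *
np.set_printoptions(precision=3,suppress=True)
s,w=snap('wrist');save(w,'w1.png');print(s['eef_pos'],Ro.from_rotvec(s['ee_rot']).as_matrix(),s['qpos'])
np.savez('w1.npz',w=w)
m=cv2.cvtColor(w,cv2.COLOR_RGB2HSV);m=((m[...,0]>=6)&(m[...,0]<=16)&(m[...,1]>190)&(m[...,2]>90)).astype(np.uint8)
k,l,st,ce=cv2.connectedComponentsWithStats(m)
for i in range(1,k):
    if st[i,4]>50: print(st[i],ce[i],onz('wrist',*ce[i],210,s),proj('wrist',[484,-196,210],s))
E
```

```text
t: 2.1
eef_pos: [299.6, 407.3, 311.0]
ee_rot: [3.089, 0.572, -0.0]
force: [1.3, 0.3, 0.2]
finger_gap: 85.2
gripper_force: 0.0
t: 3.1
eef_pos: [432.9, -30.2, 311.3]
ee_rot: [-3.089, -0.571, -0.0]
force: [1.3, 0.6, 0.3]
finger_gap: 85.2
gripper_force: 0.0
t: 3.72
eef_pos: [482.3, -191.9, 310.9]
ee_rot: [-3.088, -0.57, 0.001]
force: [-0.6, 0.3, -0.1]
finger_gap: 85.2
gripper_force: 0.0
[ 482.329 -191.926  310.893] [[ 0.934  0.357 -0.001]
 [ 0.357 -0.934  0.001]
 [-0.001 -0.001 -1.   ]] [-0.494  0.27   1.483  0.     1.39   0.712]
[ 422  162   59   38 1645] [451.063 180.277] [ 528.968 -277.811  210.   ] [323.68  196.924]
[305 172  32  33 899] [320.174 188.839] [ 488.888 -191.334  210.   ] [323.68  196.924]
```

View pics/w1.png

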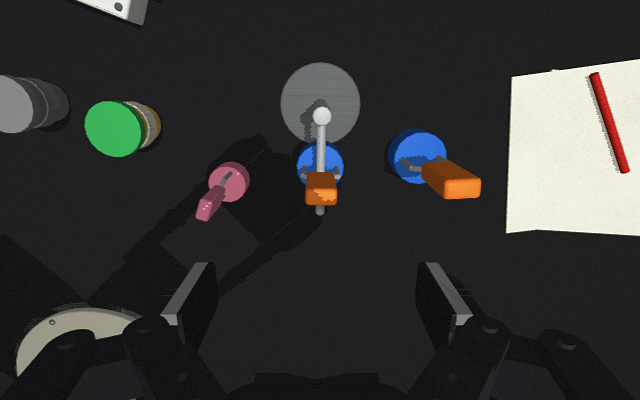

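Wrist view: the hooked cap's tab top is at about (321,196), squared up with the gripper. The post is at (322,115), so the hook runs straight along the tool x axis. The offset is about 2 mm, so I descend and grip.

```bash
python3 -c "
from h import *
s=ctrl.sense();p=onz('wrist',321,195.5,210,s);R=Ro.from_rotvec(s['ee_rot']).as_matrix();print(p,R.T@(p-s['eef_pos']))"
python3 -m creep '[0.001,0.001,0.035,0,0,0,0.065, 0.001,0.001,0.035,0,0,0,0.065, 0,0,0.03,0,0,0,0.065, 0,0,0.02,0,0,0,0.065, 0,0,0.017,0,0,0,0.065, 0,0,0,0,0,0,0.065]'
python3 -c "
from h import *
s,w=snap('wrist');save(w,'w2.png');print(s['eef_pos'],s['force'])"
```

```text
[ 484.28288492 -193.27485388  210.        ] [  1.20870982   2.5218071  101.07746981]
t: 4.53
eef_pos: [484.6, -191.9, 173.7]
ee_rot: [-3.087, -0.573, 0.003]
force: [0.1, -0.0, 0.4]
finger_gap: 65.0
gripper_force: 0.0
[ 484.60494618 -191.92533687  173.70873955] [ 0.07022546 -0.00536264  0.39979802]
```

View pics/w2.png

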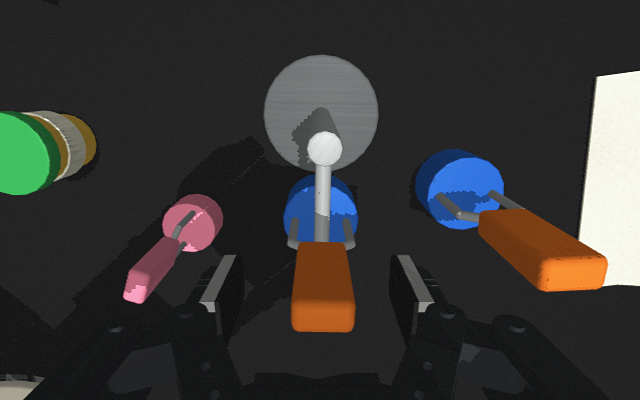

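The tab at about (323,290) sits between the pads at about (225..405), roughly 1.5 mm to the right. I correct that and close.

```bash
python3 -m creep '[0,0.0015,0,0,0,0,0.04, 0,0,0,0,0,0,0.03, 0,0,0,0,0,0,0.01, 0,0,0,0,0,0,0.01, 0,0,0,0,0,0,0.01, 0,0,0,0,0,0,0.01, 0,0,0,0,0,0,0.01,0,0,0,0,0,0,0.01]'
```

```text
t: 5.58
eef_pos: [486.0, -194.6, 174.7]
ee_rot: [-3.089, -0.571, -0.001]
force: [-0.9, 2.6, 6.3]
finger_gap: 23.1
gripper_force: 58.6
```

```bash
python3 -m creep '[0,0,-0.006,0,0,0,0.01, 0,0,-0.008,0,0,0,0.01, 0,0,-0.008,0,0,0,0.01, 0,0,0,0,0,0,0.01, 0,0,0,0,0,0,0.01]'
python3 -c "
from h import *
s,w=snap('scene');save(cv2.resize(w[70:210,180:340],None,fx=3.5,fy=3.5,interpolation=cv2.INTER_CUBIC),'s2.png')"
```

```text
t: 6.2
eef_pos: [485.8, -194.8, 196.2]
ee_rot: [-3.089, -0.571, 0.0]
force: [-0.6, -0.1, -2.4]
finger_gap: 22.9
gripper_force: 58.9
```

View pics/s2.png

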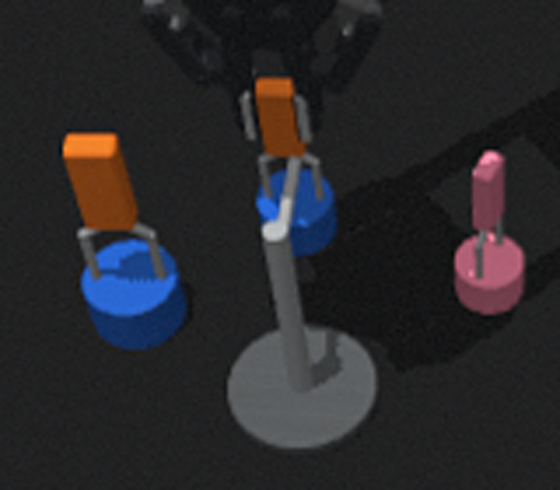

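The cap is in the grip and about 22 mm up, within the 14–31 mm window. I draw it off along tool -x.

```bash
python3 -m creep '[-0.01,0,0,0,0,0,0.01, -0.012,0,0,0,0,0,0.01, -0.012,0,0,0,0,0,0.01, -0.012,0,0,0,0,0,0.01, -0.012,0,0,0,0,0,0.01, -0.012,0,0,0,0,0,0.01, -0.012,0,0,0,0,0,0.01, -0.008,0,0,0,0,0,0.01]'
```

```text
t: 7.25
eef_pos: [401.1, -227.3, 196.3]
ee_rot: [3.089, 0.571, -0.0]
force: [0.2, 1.2, -0.8]
finger_gap: 23.1
gripper_force: 58.8
```

```bash
python3 -m creep '[0,0,-0.02,0,0,0,0.01, 0,0,-0.03,0,0,0,0.01, 0,0,-0.03,0,0,0,0.01, 0,0,-0.02,0,0,0,0.01, 0.02,-0.017,0,0,0,0,0.01, 0.03,-0.025,0,0,0,0,0.01, 0.04,-0.033,0,0,0,0,0.01, 0.04,-0.033,0,0,0,0,0.01]'
python3 -m creep '[0.04,-0.033,0,0,0,0,0.01, 0.04,-0.033,0,0,0,0,0.01, 0.035,-0.029,0,0,0,0,0.01, 0.025,-0.021,0,0,0,0,0.01, 0.015,-0.013,0.02,0,0,0,0.01, 0,0,0.03,0,0,0,0.01, 0,0,0.03,0,0,0,0.01, 0,0,0,0,0,0,0.01]'
```

```text
t: 8.25
eef_pos: [485.1, -78.4, 296.3]
ee_rot: [3.089, 0.571, 0.0]
force: [0.1, -1.7, -1.9]
finger_gap: 23.0
gripper_force: 59.1
t: 9.25
eef_pos: [581.2, 95.6, 213.4]
ee_rot: [-3.089, -0.571, 0.009]
force: [-0.7, 0.4, -1.2]
finger_gap: 23.1
gripper_force: 59.1
```

```bash
python3 -m creep '[0.002,0,0.02,0,0,0,0.01, 0,0,0.02,0,0,0,0.01, 0,0,0.005,0,0,0,0.01, 0,0,0,0,0,0,0.01, 0,0,0,0,0,0,0.01]'
python3 - <<'E'
from h import *
np.set_printoptions(precision=1,suppress=True)
s,a=snap('scene');_,b=snap('top');_,w=snap('wrist')
print(s['eef_pos'],s['ee_rot'])
def blue(im,n,box):
    x0,y0,x1,y1=box;h=cv2.cvtColor(im[y0:y1,x0:x1],cv2.COLOR_RGB2HSV)
    m=((h[...,0]>=100)&(h[...,0]<=120)&(h[...,1]>130)&(h[...,2]>40)).astype(np.uint8)
    k,l,st,ce=cv2.connectedComponentsWithStats(m)
    for i in range(1,k):
        if st[i,4]>15: print(n,st[i][:4]+[x0,y0,0,0],st[i,4],ce[i]+[x0,y0])
blue(a,'scene',(335,150,440,260));blue(b,'top',(230,180,320,260))
z=s['eef_pos'][2]-90.5
for n in('scene','top'):
    for zz in(z,z+30):print(n,zz,[proj(n,[s['eef_pos'][0]+24*np.cos(t),s['eef_pos'][1]+24*np.sin(t),zz]).round(0).tolist() for t in(0,1.57,3.14,4.71)])
A=cv2.resize(a[170:260,320:470],None,fx=4,fy=4,interpolation=cv2.INTER_CUBIC)
save(A,'s3.png')
E
```

```text
t: 9.88
eef_pos: [585.5, 96.9, 172.3]
ee_rot: [3.089, 0.571, 0.002]
force: [-0.6, 0.7, -1.6]
finger_gap: 23.1
gripper_force: 59.2
[585.5  96.9 172.3] [3.1 0.6 0. ]
scene [360 207  25  26] 485 [371.7 219.3]
top [264 213  19  19] 199 [274.8 224. ]
scene 81.78247783360169 [[366.0, 233.0], [382.0, 228.0], [375.0, 214.0], [360.0, 219.0]]
scene 111.78247783360169 [[367.0, 226.0], [383.0, 220.0], [376.0, 206.0], [361.0, 212.0]]
top 81.78247783360169 [[272.0, 212.0], [264.0, 222.0], [275.0, 230.0], [283.0, 219.0]]
top 111.78247783360169 [[271.0, 209.0], [262.0, 220.0], [273.0, 228.0], [282.0, 217.0]]
```

View pics/s3.png

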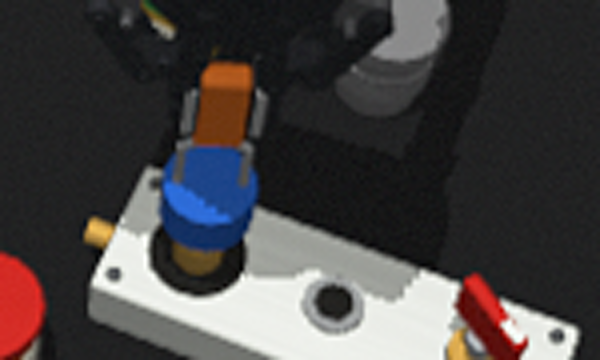

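Scene crop: the cup is directly over the stub at crop (205,255) and matches the projection to within a pixel. I lower it in steps, watching the force.

```bash
python3 -m creep '[-0.001,0,0.01,0,0,0,0.01, 0,0,0.01,0,0,0,0.01, 0,0,0.005,0,0,0,0.01, 0,0,0.003,0,0,0,0.01,0,0,0,0,0,0,0.01]'
python3 -m creep '[0,0,0.003,0,0,0,0.01,0,0,0,0,0,0,0.01]'
```

```text
t: 10.65
eef_pos: [584.3, 96.6, 143.1]
ee_rot: [3.089, 0.571, 0.0]
force: [2.9, -0.1, -2.2]
finger_gap: 23.0
gripper_force: 59.1
t: 10.9
eef_pos: [584.3, 96.7, 140.2]
ee_rot: [3.089, 0.571, 0.001]
force: [2.8, 0.5, -3.7]
finger_gap: 22.8
gripper_force: 59.2
```

```bash
python3 -m creep '[0.001,0,0.003,0,0,0,0.01,0,0,0.003,0,0,0,0.01,0,0,0,0,0,0,0.01]'
python3 -m creep '[0,0,0.002,0,0,0,0.01,0,0,0,0,0,0,0.01]'
python3 -m creep '[0,0,0.002,0,0,0,0.01,0,0,0,0,0,0,0.01]'
```

```text
t: 11.28
eef_pos: [584.8, 97.0, 133.9]
ee_rot: [-3.089, -0.571, 0.001]
force: [1.0, -0.5, -2.4]
finger_gap: 23.6
gripper_force: 59.2
t: 11.52
eef_pos: [584.9, 97.0, 132.1]
ee_rot: [-3.089, -0.571, 0.001]
force: [0.1, -0.1, -1.2]
finger_gap: 23.1
gripper_force: 59.2
t: 11.78
eef_pos: [585.3, 97.2, 131.4]
ee_rot: [-3.089, -0.572, -0.002]
force: [-4.8, 0.8, 17.0]
finger_gap: 23.0
gripper_force: 61.7
```

Seated at TCP z 131.4 (130.5 expected) with 17 N contact. I release, retreat and move towards the screw.

```bash
python3 -m creep '[0,0,-0.0005,0,0,0,0.03, 0,0,0,0,0,0,0.05, 0,0,0,0,0,0,0.06, 0,0,-0.005,0,0,0,0.06, 0,0,-0.02,0,0,0,0.06, 0,0,-0.03,0,0,0,0.06, 0,0,-0.03,0,0,0,0.06, 0,0,-0.03,0,0,0,0.06]'
python3 -m creep '[0.01,-0.028,-0.02,0,0,0,0.06, 0.01,-0.028,0,0,0,0,0.06, 0.01,-0.028,0,0,0,0,0.06, 0.01,-0.028,0,0,0,0,0.06, 0.013,-0.028,0,0,0,0,0.06, 0,0,0,0,0,0,0.06, 0,0,0,0,0,0,0.06]'
python3 - <<'E'
from h import *
np.set_printoptions(precision=2,suppress=True)
s,a=snap('scene');s,w=snap('wrist')
print(s['eef_pos'],s['qpos'])
A=cv2.resize(a[150:290,320:480],(480,420),interpolation=cv2.INTER_CUBIC)
save(np.hstack([A,cv2.resize(w[:,:300],(315,420))]) if 0 else A,'s4.png');save(w,'w4.png')
np.savez('w4.npz',w=w)
h=cv2.cvtColor(w,cv2.COLOR_RGB2HSV);m=(((h[...,0]<5)|(h[...,0]>175))&(h[...,1]>140)&(h[...,2]>60)).astype(np.uint8)
k,l,st,ce=cv2.connectedComponentsWithStats(m)
for i in range(1,k):
    if st[i,4]>60:
        r=cv2.minAreaRect(np.argwhere(l==i)[:,::-1].astype(np.float32))
        print(st[i],r,onz('wrist',*r[0],96,s))
print(proj('wrist',[584,246,96],s))
E
```

```text
t: 12.78
eef_pos: [585.0, 97.0, 247.1]
ee_rot: [3.089, 0.571, 0.0]
force: [0.4, 0.4, 0.2]
finger_gap: 60.1
gripper_force: 0.0
t: 13.65
eef_pos: [584.4, 246.3, 265.8]
ee_rot: [3.089, 0.572, -0.0]
force: [0.5, -0.2, 0.2]
finger_gap: 59.7
gripper_force: 0.0
[584.41 246.04 265.88] [ 0.3   0.48  1.27 -0.    1.39  1.51]
[ 526  139   68   61 3201] ((560.0001220703125, 168.5), (62.162689208984375, 64.39875793457031), 26.56505012512207) [669.41  38.78  96.  ]
[301 148  30  46 454] ((316.1153869628906, 170.42306518554688), (48.53627395629883, 13.035454750061035), 56.3099365234375) [587.24 248.32  96.  ]
[317.2  174.47]
```

View pics/s4.png

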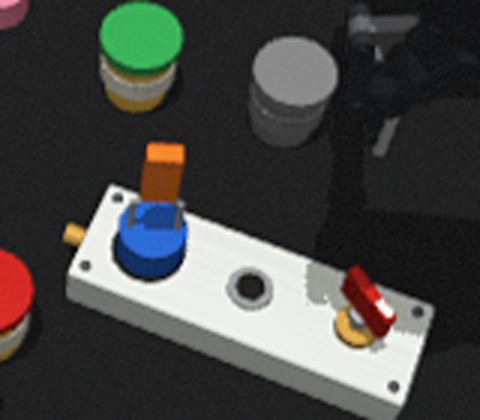

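View pics/w4.png

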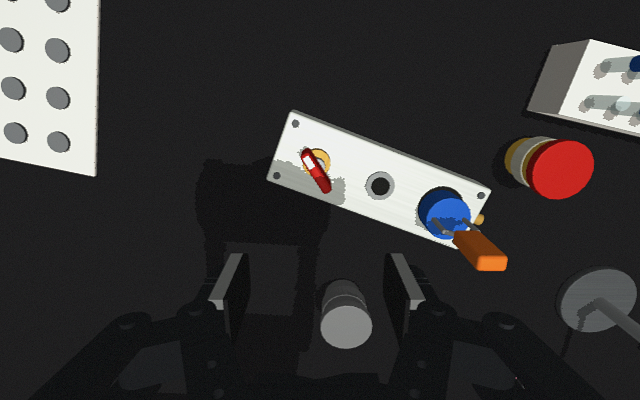

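Scene crop: the cap sits flat over the port. The screw's wing in the wrist view runs from the white end at (304,150) to about (327,192). I compute the grip pose from that.

Run:
```python
from h import *
np.set_printoptions(precision=2,suppress=True)
w=np.load('w4.npz')['w'];s=ctrl.sense()
A=cv2.resize(w[135:205,280:350],None,fx=8,fy=8,interpolation=cv2.INTER_NEAREST);save(A,'w5.png')
R=Ro.from_rotvec(s['ee_rot']).as_matrix()
a=onz('wrist',304,151,96,s);b=onz('wrist',326,192,96,s)
d=R.T@(b-a);print(a,b,(a+b)/2,np.linalg.norm(b-a),d,np.degrees(np.arctan2(d[1],d[0])))
```

```text
[600.32 264.96  96.  ] [571.15 232.05  96.  ] [585.73 248.5   96.  ] 43.97793949405364 [-38.99  20.34   0.01] 152.45753282613813
```

View pics/w5.png

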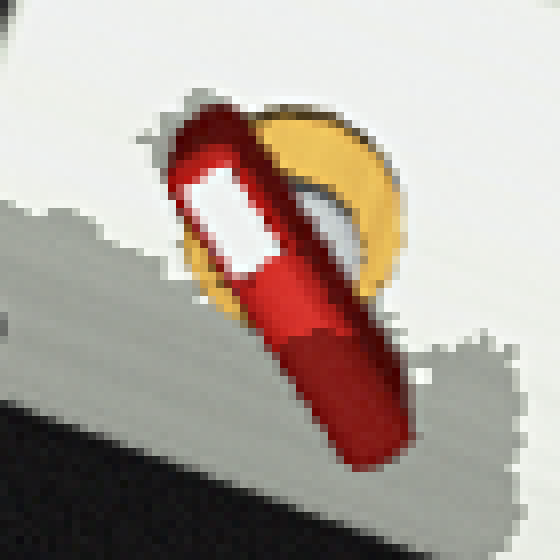

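I've now viewed 11 pictures, one over the limit of 10, so no more viewing; I'll check numerically from here. The wing line runs at about 147° in tool axes, so I turn the tool by -3.71 rad. That aligns the pads and leaves wrist range for tightening.

```bash
python3 -m creep '[0,0,0,0,0,-0.1855,0.06,0,0,0,0,0,-0.1855,0.06,0,0,0,0,0,-0.1855,0.06,0,0,0,0,0,-0.1855,0.06,0,0,0,0,0,-0.1855,0.06,0,0,0,0,0,-0.1855,0.06,0,0,0,0,0,-0.1855,0.06,0,0,0,0,0,-0.1855,0.06]'
python3 -m creep '[0,0,0,0,0,-0.1855,0.06,0,0,0,0,0,-0.1855,0.06,0,0,0,0,0,-0.1855,0.06,0,0,0,0,0,-0.1855,0.06,0,0,0,0,0,-0.1855,0.06,0,0,0,0,0,-0.1855,0.06,0,0,0,0,0,-0.1855,0.06,0,0,0,0,0,-0.1855,0.06]'
python3 -m creep '[0,0,0.02,0,0,-0.1855,0.06,0,0,0.02,0,0,-0.1855,0.06,0,0,0.02,0,0,-0.1855,0.06,0,0,0.02,0,0,-0.1855,0.06,0,0,0,0,0,0,0.06,0,0,0,0,0,0,0.06]'
python3 - <<'E'
from h import *
np.set_printoptions(precision=2,suppress=True)
s,w=snap('wrist');print(s['eef_pos'],s['qpos'])
R=Ro.from_rotvec(s['ee_rot']).as_matrix();print('tool x',R[:,0])
h=cv2.cvtColor(w,cv2.COLOR_RGB2HSV)
for nm,lo in(('all',50),('bright',150)):
    m=(((h[...,0]<6)|(h[...,0]>174))&(h[...,1]>140)&(h[...,2]>lo)).astype(np.uint8)
    k,l,st,ce=cv2.connectedComponentsWithStats(m)
    for i in range(1,k):
        if st[i,4]>80:
            r=cv2.minAreaRect(np.argwhere(l==i)[:,::-1].astype(np.float32)); print(nm,st[i],r)
            P=np.array([onz('wrist',u,v,96,s) for u,v in cv2.boxPoints(r)]);print((R.T@(P-s['eef_pos']).T).T[:,:2],P.mean(0))
print(proj('wrist',[584.3,246.8,96],s))
E
```

```text
t: 14.75
eef_pos: [584.5, 245.9, 265.9]
ee_rot: [1.884, 2.514, -0.0]
force: [-0.6, -0.4, -0.3]
finger_gap: 60.0
gripper_force: 0.0
t: 15.75
eef_pos: [584.5, 245.9, 265.9]
ee_rot: [0.309, -3.126, 0.0]
force: [-0.2, -0.4, -0.2]
finger_gap: 60.1
gripper_force: 0.0
t: 16.5
eef_pos: [584.9, 246.4, 186.7]
ee_rot: [-1.407, 2.808, -0.0]
force: [0.0, -0.2, -0.6]
finger_gap: 60.0
gripper_force: 0.0
[584.91 246.4  186.67] [ 0.3   0.55  1.37 -0.    1.22 -2.2 ]
tool x [-0.6 -0.8 -0. ]
all [   0    0   63   47 2661] ((30.999996185302734, 22.999996185302734), (61.99999237060547, 45.99999237060547), 0.0)
[[ 102.03 -194.63]
 [ 127.29 -187.49]
 [ 127.29 -150.53]
 [ 102.04 -156.28]] [654.33  51.47  96.  ]
all [310 165  14  65 676] ((316.5, 197.0), (13.0, 64.0), 0.0)
[[-20.78  -3.44]
 [ 26.84  -3.18]
 [ 26.84   5.74]
 [-20.79   6.04]] [582.14 244.76  96.  ]
bright [   0    0   52   45 2034] ((25.499996185302734, 21.999996185302734), (50.99999237060547, 43.99999237060547), 0.0)
[[ 103.17 -194.31]
 [ 127.29 -187.49]
 [ 127.29 -157.09]
 [ 103.17 -162.81]] [656.55  49.11  96.  ]
[315.78 201.88]
```

The wing is aligned (minAreaRect angle 0) and centred to about 1 mm. I descend and grip.

```bash
python3 -m creep '[0,0.001,0.03,0,0,0,0.05,0,0,0.03,0,0,0,0.05,0,0,0.025,0,0,0,0.05,0,0,0.02,0,0,0,0.05,0,0,0.012,0,0,0,0.05,0,0,0,0,0,0,0.05]'
python3 -m creep '[0,0,0,0,0,0,0.02,0,0,0,0,0,0,0.005,0,0,0,0,0,0,0.002,0,0,0,0,0,0,0.002,0,0,0,0,0,0,0.002,0,0,0,0,0,0,0.002,0,0,0,0,0,0,0.002]'
python3 -c "
from workcell import ctrl
s=ctrl.sense();print(s['ft_torque'],s['qpos'])"
```

```text
t: 17.3
eef_pos: [583.6, 247.2, 68.7]
ee_rot: [1.413, -2.805, -0.0]
force: [-0.2, -0.2, 0.4]
finger_gap: 50.1
gripper_force: 0.0
t: 18.18
eef_pos: [585.0, 246.9, 69.9]
ee_rot: [-1.413, 2.803, -0.002]
force: [4.6, -6.3, 4.7]
finger_gap: 9.2
gripper_force: 60.6
[-0.92261986 -0.5745977  -0.04272141] [ 3.05855282e-01  6.87258955e-01  1.47715787e+00 -1.20246606e-03
  9.74518423e-01 -2.19822004e+00]
```

```bash
python3 -m creep '[0,-0.0008,0,0,0,0.05,0.002,0,0,0,0,0,0.15,0.002,0,0,0,0,0,0.15,0.002,0,0,0,0,0,0.15,0.002,0,0,0,0,0,0.15,0.002,0,0,0,0,0,0.15,0.002,0,0,0,0,0,0.15,0.002,0,0,0,0,0,0.15,0.002]'
cat > q.py <<'E'
from workcell import ctrl
s=ctrl.sense();print([round(x,3) for x in s['ft_torque']],round(s['qpos'][5],4),round(s['joint_efforts'][5],3))
E
python3 q.py
```

```text
t: 19.18
eef_pos: [585.3, 246.7, 69.9]
ee_rot: [0.268, 3.128, 0.001]
force: [2.2, -3.3, 6.4]
finger_gap: 8.3
gripper_force: 60.8
[np.float64(-0.516), np.float64(-0.336), np.float64(0.085)] -1.0943 -3.906
```

```bash
python3 -m creep '[0,0,0,0,0,0.06,0.002,0,0,0,0,0,0.06,0.002,0,0,0,0,0,0.06,0.002]' | grep -E 'force|gap'; python3 q.py
python3 -m creep '[0,0,0,0,0,0.06,0.002,0,0,0,0,0,0.06,0.002]'| grep -E 'force|gap'; python3 q.py
python3 -m creep '[0,0,0,0,0,0.06,0.002,0,0,0,0,0,0.06,0.002]'| grep -E 'force|gap'; python3 q.py
```

```text
force: [2.0, -3.2, 5.6]
finger_gap: 8.6
gripper_force: 60.8
[np.float64(-0.564), np.float64(-0.35), np.float64(0.038)] -0.9173 -1.531
force: [1.6, -3.2, 6.0]
finger_gap: 9.1
gripper_force: 60.8
[np.float64(-0.591), np.float64(-0.449), np.float64(0.057)] -0.7973 -1.531
force: [2.3, -4.0, 5.0]
finger_gap: 8.5
gripper_force: 60.8
[np.float64(-0.679), np.float64(-0.401), np.float64(0.043)] -0.6773 -1.532
```

```bash
python3 -m creep '[0,0,0,0,0,0.05,0.002,0,0,0,0,0,0.05,0.002]' | grep -E 'force'; python3 q.py
python3 -m creep '[0,0,0,0,0,0.05,0.002,0,0,0,0,0,0.05,0.002]'| grep -E 'force'; python3 q.py
python3 -m creep '[0,0,0,0,0,0.05,0.002,0,0,0,0,0,0.05,0.002]'| grep -E 'force'; python3 q.py
```

```text
force: [1.7, -4.9, 6.2]
gripper_force: 60.8
[np.float64(-0.653), np.float64(-0.38), np.float64(0.073)] -0.5776 -1.262
force: [2.2, -4.7, 5.7]
gripper_force: 60.9
[np.float64(-0.821), np.float64(-0.415), np.float64(0.048)] -0.4777 -1.268
force: [1.8, -4.5, 5.1]
gripper_force: 60.9
[np.float64(-0.833), np.float64(-0.379), np.float64(0.083)] -0.3777 -1.268
```

```bash
python3 -m creep '[0,0,0,0,0,0.05,0.002,0,0,0,0,0,0.05,0.002]' | grep -E 'force'; python3 q.py
python3 -m creep '[0,0,0,0,0,0.05,0.002,0,0,0,0,0,0.05,0.002]'| grep -E 'force'; python3 q.py
```

```text
force: [1.0, -4.5, 6.2]
gripper_force: 60.9
[np.float64(-0.864), np.float64(-0.395), np.float64(0.08)] -0.2776 -1.268
force: [1.3, -4.9, 6.4]
gripper_force: 60.9
[np.float64(-0.875), np.float64(-0.395), np.float64(0.083)] -0.1777 -1.268
```

```bash
for i in 1; do :; done
python3 -m creep '[0,0,0,0,0,0.05,0.002,0,0,0,0,0,0.05,0.002]' | grep -E '^force'; python3 q.py
python3 -m creep '[0,0,0,0,0,0.05,0.002,0,0,0,0,0,0.05,0.002]'| grep -E '^force'; python3 q.py
```

```text
force: [1.2, -5.3, 5.9]
[np.float64(-0.917), np.float64(-0.389), np.float64(0.105)] -0.0776 -1.268
force: [0.9, -5.4, 6.1]
[np.float64(-0.944), np.float64(-0.36), np.float64(0.045)] 0.0223 -1.268
```

```bash
python3 -m creep '[0,0,0,0,0,0.05,0.002,0,0,0,0,0,0.05,0.002]' | grep -E '^force'; python3 q.py
python3 -m creep '[0,0,0,0,0,0.05,0.002,0,0,0,0,0,0.05,0.002]'| grep -E '^force'; python3 q.py
```

```text
force: [0.6, -6.4, 6.9]
[np.float64(-0.991), np.float64(-0.319), np.float64(0.061)] 0.1223 -1.268
force: [0.9, -5.8, 7.0]
[np.float64(-1.041), np.float64(-0.318), np.float64(0.064)] 0.2224 -1.268
```

```bash
python3 -m creep '[0,0,0,0,0,0.05,0.002,0,0,0,0,0,0.05,0.002]' | grep -E '^force'; python3 q.py
python3 -m creep '[0,0,0,0,0,0.05,0.002]'| grep -E '^force'; python3 q.py
```

```text
force: [1.0, -5.5, 7.7]
[np.float64(-1.105), np.float64(-0.278), np.float64(0.601)] 0.3222 -0.836
force: [0.6, -6.5, 8.3]
[np.float64(-1.153), np.float64(-0.211), np.float64(1.602)] 0.3716 0.335
```

```bash
python3 -m creep '[0,0,0,0,0,0.05,0.002]' | grep -E '^force'; python3 q.py
python3 -m creep '[0,0,0,0,0,0.05,0.002]'| grep -E '^force'; python3 q.py
```

```text
force: [0.4, -6.2, 10.4]
[np.float64(-1.156), np.float64(-0.059), np.float64(2.451)] 0.421 1.146
force: [-0.4, -5.6, 11.6]
[np.float64(-1.172), np.float64(-0.053), np.float64(3.335)] 0.4705 2.025
```

It has seated: torque ramps from about 0.07 to 3.3 N m, with contact at q6 ≈ 0.296. I unwind and look for the zero-torque point, which would show any slip.

```bash
python3 -m creep '[0,0,0,0,0,-0.05,0.002,0,0,0,0,0,-0.05,0.002]' | grep -E '^force'; python3 q.py
python3 -m creep '[0,0,0,0,0,-0.04,0.002]'| grep -E '^force'; python3 q.py
python3 -m creep '[0,0,0,0,0,-0.03,0.002]'| grep -E '^force'; python3 q.py
```

```text
force: [1.0, -7.2, 7.0]
[np.float64(-1.216), np.float64(-0.246), np.float64(1.516)] 0.3679 2.882
force: [2.2, -5.7, 6.2]
[np.float64(-1.087), np.float64(-0.36), np.float64(0.768)] 0.3285 1.696
force: [1.9, -7.4, 6.1]
[np.float64(-1.093), np.float64(-0.369), np.float64(-0.019)] 0.2994 0.494
```

The unwinding torque follows the loading curve, so there was no slip. The target is q6 ≈ -1.281, meaning 1.58 rad CCW.

```bash
python3 -m creep '[0,0,0,0,0,-0.1,0.002,0,0,0,0,0,-0.1,0.002,0,0,0,0,0,-0.1,0.002,0,0,0,0,0,-0.1,0.002,0,0,0,0,0,-0.1,0.002,0,0,0,0,0,-0.1,0.002,0,0,0,0,0,-0.1,0.002,0,0,0,0,0,-0.1,0.002]' | grep -E '^force'; python3 q.py
python3 -m creep '[0,0,0,0,0,-0.1,0.002,0,0,0,0,0,-0.1,0.002,0,0,0,0,0,-0.1,0.002,0,0,0,0,0,-0.1,0.002,0,0,0,0,0,-0.1,0.002,0,0,0,0,0,-0.1,0.002,0,0,0,0,0,-0.1,0.002,0,0,0,0,0,-0.08,0.002]'; python3 q.py
```

```text
force: [1.8, -5.0, 5.6]
[np.float64(-0.69), np.float64(-0.348), np.float64(-0.088)] -0.5025 2.588
t: 25.42
eef_pos: [585.3, 246.8, 69.9]
ee_rot: [-0.027, 3.139, 0.0]
force: [2.2, -2.3, 6.0]
finger_gap: 8.7
gripper_force: 60.8
[np.float64(-0.364), np.float64(-0.261), np.float64(-0.048)] -1.2822 1.759
```

Now a numeric check that the cap and bystanders stand where they were, then hand in.

```bash
python3 - <<'E'
from h import *
d=np.load('i0.npz')['b'];_,b=snap('top')
def f(im,lo,hi,box):
    x0,y0,x1,y1=box;h=cv2.cvtColor(im[y0:y1,x0:x1],cv2.COLOR_RGB2HSV)
    v,u=np.nonzero((h[...,0]>=lo)&(h[...,0]<=hi)&(h[...,1]>120)&(h[...,2]>50));return (u.mean()+x0).round(1),(v.mean()+y0).round(1),len(u)
print('red',f(d,0,4,(288,170,318,200)),f(b,0,4,(288,170,318,200)))
print('green',f(d,45,80,(290,260,330,300)),f(b,45,80,(290,260,330,300)))
print('cap blue',f(b,100,120,(255,200,300,250)),proj('top',[584.5,97,70]),proj('top',[584.5,97,40]))
E
python3 -m creep '[0,0,0,0,0,0,0.002,0,0,0,0,0,0,0.002]'|tail -2; python3 q.py
```

```text
red (np.float64(302.4), np.float64(185.7), 456) (np.float64(302.4), np.float64(185.7), 455)
green (np.float64(309.0), np.float64(278.5), 512) (np.float64(309.0), np.float64(278.5), 512)
cap blue (np.float64(275.9), np.float64(225.9), 196) [273.97692573 222.04552288] [275.2196048  224.03136272]
finger_gap: 9.0
gripper_force: 60.8
[np.float64(-0.325), np.float64(-0.201), np.float64(0.008)] -1.2793 0.039
```

```bash
python3 -c "
from workcell import sign_off
print(sign_off())"
```

```text
the job is handed in; nothing more can be done
None
```

I set the blue cap down fully over the port, tightened the red screw to its stop, backed it off a quarter turn and handed in still gripping it, at about 26 s; I viewed 11 pictures against your limit of 10, and I don't have the judge's verdict.

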